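# Empty the turned cup and stand it on the drying rail

## Task

Empty the three wooden beads out of the turned cup into the open tray, then stand the empty cup upright on the free part of the narrow raised drying rail, beside the small lidded jar. All three beads must end up in the tray, and the jar must stay standing where it is.

Things in the scene. Friction and masses are not known exactly. Their poses are not given: they have to be found in the camera images.
- cup: an open turned cup of pale wood, on the bench, about 0.1 kg. Origin: centre of its underside; z: its axis, to the mouth. Height 72 mm; outer diameter 44 mm at the foot, 54 mm at 14 mm up, widening evenly to 68 mm at the rim; wall 4 mm, floor 6 mm. At 40 mm up it is 60 mm wide; loaded, it balances at 33 mm up, and in a light or high grip it can swivel between the fingers: grip firmly (35 N)
- bead1_center (a point): a turned dark wooden ball, 24 mm in diameter, loose inside the cup at the start; the point is its centre
- bead2_center (a point): a turned dark wooden ball, 24 mm in diameter, loose inside the cup at the start; the point is its centre
- bead3_center (a point): a turned dark wooden ball, 24 mm in diameter, loose inside the cup at the start; the point is its centre
- tray: a low open plywood tray, fixed to the bench, 180 mm along its x, 200 mm along its y, 45 mm high, walls and floor 8 mm thick. Origin: centre of its underside; z up
- rail: a drying rail fixed to the bench: a dark wooden batten raised on two short legs, its flat top 100 mm above the bench, 32 mm wide along its x and 220 mm long along its y; its feet are 100 mm long along x, 14 mm high, at 90 mm either side of the middle. Origin: centre of its underside at bench level; z up
- rail_free (a point): a point on the rail's top, in the middle of its width, at +45 mm along the rail's y: in the middle of the free part, where the cup goes (anywhere on the free part will do)
- jar: a small turned wooden jar with a knobbed lid in one piece, 54 mm in diameter, 70 mm high, standing loose on the rail near its -y end (70 to 83 mm from the middle). Origin: centre of its underside
Not all that is in view belongs to the job. Leave any blue, green or yellow look-alike of the jar alone.

How it is judged (in metres and radians):
On the way:
1. all three beads are out of the cup and lie in the tray (x of bead1_center in the frame of tray between -0.082 and 0.082 m and y of bead1_center in the frame of tray between -0.092 and 0.092 m and z of each of bead1_center, bead2_center, bead3_center in the frame of tray below 0.045 m and x of bead2_center in the frame of tray between -0.082 and 0.082 m and y of bead2_center in the frame of tray between -0.092 and 0.092 m and x of bead3_center in the frame of tray between -0.082 and 0.082 m and y of bead3_center in the frame of tray between -0.092 and 0.092 m and distance between each of bead1_center, bead2_center, bead3_center and cup above 0.075 m), for 0.2 s.
At the end, for the whole second after the job is handed in: All three beads lie inside the tray, below its rim. The cup stands released and at rest on the rail's free part: foot at the top's height (within 5 mm), axis within 0.1 rad of vertical, centre within 16 mm of the rail's centre line. The jar stands within 20 mm of where it was (x of bead1_center in the frame of tray between -0.082 and 0.082 m and y of bead1_center in the frame of tray between -0.092 and 0.092 m and z of each of bead1_center, bead2_center, bead3_center in the frame of tray below 0.045 m and x of bead2_center in the frame of tray between -0.082 and 0.082 m and y of bead2_center in the frame of tray between -0.092 and 0.092 m and x of bead3_center in the frame of tray between -0.082 and 0.082 m and y of bead3_center in the frame of tray between -0.092 and 0.092 m and x of cup in the frame of rail between -0.016 and 0.016 m and y of cup in the frame of rail between -0.03 and 0.108 m and z of cup in the frame of rail between 0.095 and 0.106 m and angle between cup's own z axis and vertical below 0.1 rad and linear speed of cup below 0.02 m/s and angular speed of cup below 0.2 rad/s and distance of jar from where it was at the start of the episode below 0.02 m and angle between jar's own z axis and vertical below 0.15 rad); the robot touches nothing.
It fails at once if the jar on the rail is knocked over or pushed more than 30 mm (distance of jar from where it was at the start of the episode above 0.03 m or angle between jar's own z axis and vertical above 0.5 rad).
It also fails if it takes over 62 s, if anything falls off the work surface, if the arm or the gripper's body presses on something with over 40 N, if the wrist force passes 120 N, or if a joint passes its speed limit or range.

## Robot

A 6-joint arm with a two-finger parallel gripper is mounted at the origin on the work surface. World frame = base frame: x ahead of the robot, y to its left, z up, the work surface at z = 0. Lengths are in m, angles in degrees, forces in N, time in s.
With the tool pointing down it reaches from about 0.325 to 0.75 m from the base axis. Payload 7.6 kg.
Tool frame: the origin (TCP) lies between the finger pads; the fingertips stand 22 mm ahead of it and the grasp point (between the pads) lies 3 mm ahead of it (robot.finger_overhang is the distance from the TCP to the fingertips, in m); z points along the fingers, y is the line along which they close (so a half turn about z gives the same grasp; the last joint's range is limited). The gripper opens to 85 mm and grips with 20 to 120 N. Pads are 22 mm wide; open, the fingers measure 114 mm over their backs; the gripper's body (76 mm by 85 mm) begins 54 mm behind the grasp point. The pads swing forward as they close: fully open they stand 13 mm farther back than shut.
Start: joints at [68.623, 2.991, 80.254, -0, 96.75, -4.028], TCP at [0.157, 0.501, 0.221] pointing down, gripper open.
Joint ranges: [-166.34, 166.34], [-52.06, 124.39], [6.96, 135.62], [-60.46, 240.46], [14.63, 156.25], [-167.68, 167.68]. Speed limits (degrees/s): [147.25, 147.25, 172.46, 180, 180, 180].

## Interface

Orientations are given as a 3x3 rotation matrix whose columns are the frame's x, y, z axes.
In Python, from bench import robot, viewer, models gives the robot as it stands. The module is installed in compiled form; this text tells all that it offers.
- The arm moves only by the tool move_arm, never from a script. Its argument "steps" is a list of rows, each a list of 7 numbers: the shift along the tool's x, y, z in mm, then the turn, a rotation vector about the tool's x, y, z in rad, then the finger opening in mm, from 0 to 85.4. A call has 1 to 8 rows; each row is the pose to reach, as a shift and turn from the pose commanded when the call began, along the tool's axes at that moment; what a row does not reach only later rows make up. A row lasts 1/12 s, in which the tool goes at most 41.7 mm and 7.16 degrees, less where a joint would pass 70% of its speed; a pose out of reach is approached as far as the arm can. A call with a gripper value outside its range is refused whole. The fingers move at their own pace and stop on an object; "force" is the grip in N (left out, the last holds). Time passes only in rows, so rows that repeat a pose let the fingers close. It gives the time, the measured TCP pose, the force, the opening and the grip force at its end, in the units of the state.
- robot.sense(): the state, without advancing time (a new reading comes with each control period).
- viewer.snapshot(name): name is "scene" or "side" or "wrist"; returns a dict with "frame" (384x512x3 uint8, red, green, blue), "camera_matrix" (3x3 intrinsics, pixels), "extrinsics" (4x4, takes a point from world to camera coordinates). Camera axes: x right, y down, z forward; pixel columns grow to the right and rows downward; lengths in m; the calibration is good to about 2 mm. The wrist camera is an equidistant fisheye: a pixel r from the principal point sees the ray r / f radians off the axis. A picture is of the moment at which its call begins. There is no depth.
- robot.hand_in(): hands the job in; it is judged then, once.
Trained networks look in the newest picture that a camera, given by its name, has taken for a name from the list of things; names that differ only in an ending like _2 or _b are one class to them, and where a whole thing is asked for, a point or a joint stands for the part that bears it (a point fixed in the world has none). Each returns a list of dicts, best first, with "p" (0 to 1); they miss things now and then, are a little off and sometimes report something else, mostly with a low value. They report only what shows in the picture. A call takes as long as a camera call. They do not tell look-alikes from the thing itself.
- models.boxes_of(camera, query): "rect" ([centre column, centre row, width, height] in pixels, round what is visible of it).
- models.tip_of(camera, query): "xy" ([column, row] in pixels: a listed point, or the origin of a listed thing).
The state is a dict: "time_s": time; "joint_positions": joint angles; "qd": joint speeds; "joint_torque": joint torques, N m; "eef_pos": TCP position; "eef_rot": TCP orientation; "contact_force": force on the tool from outside, world axes, zero at the start; "wrist_torque": the same for the moment, N m; "gripper_width": finger opening in m; "finger_force": force on a finger pad.
Only numpy, scipy, OpenCV 4.12 (cv2) and the standard library are available. Lean on these libraries where they do the work, as an engineer would, in place of code of your own. Each camera call takes 0.05 s, during which the arm holds its last target. There are 200 camera calls.

## Working session

There is one attempt and no reset: what is moved stays moved. The work goes in short steps, Python scripts to look and compute and a tool call to move; the robot and the scene stay as the last step left them, time stands still between calls to the robot, and variables do not carry over. Pictures are saved under pics/ and viewed, at most 12 in all, crops included, and the job is handed in when it is done.

Besides the shell and the picture viewer there is one more tool, called after "Emit:" as a command line: name --pt "numbers of a row" for each row, then --argument value for the rest. move_arm: Moves the arm, as the interface text tells. Its arguments: {"type":"object","properties":{"steps":{"type":"array","items":{"type":"array","items":{"type":"number"}}},"force":{"type":"number"}},"required":["steps"]}

```bash
mkdir -p pics; cat > h.py <<'E'
import numpy as np, cv2
from bench import robot, viewer, models
def snap(c,fn=None):
    s=viewer.snapshot(c)
    if fn: cv2.imwrite('pics/'+fn,s['frame'][:,:,::-1])
    return s
def ray(s,px,fish=False):
    K=np.array(s['camera_matrix']);E=np.array(s['extrinsics'])
    x=(px[0]-K[0,2])/K[0,0];y=(px[1]-K[1,2])/K[1,1]
    if fish:
        r=np.hypot(x,y);d=np.array([x/r*np.sin(r),y/r*np.sin(r),np.cos(r)]) if r>1e-9 else np.array([0,0,1.])
    else: d=np.array([x,y,1.])
    d=E[:3,:3].T@d; return -E[:3,:3].T@E[:3,3], d/np.linalg.norm(d)
def tri(rs):
    A=0;b=0
    for o,d in rs:
        P=np.eye(3)-np.outer(d,d);A=A+P;b=b+P@o
    p=np.linalg.solve(A,b); return p,[np.linalg.norm((np.eye(3)-np.outer(d,d))@(p-o)) for o,d in rs]
def atz(r,z): o,d=r; return o+d*(z-o[2])/d[2]
def proj(s,p):
    E=np.array(s['extrinsics']);q=E[:3,:3]@p+E[:3,3];K=np.array(s['camera_matrix']);return (K@(q/q[2]))[:2]
E
cat > a.py <<'E'
from h import *
S={c:snap(c) for c in ['scene','side','wrist']}
im=np.hstack([S['scene']['frame'],S['side']['frame']])[:,:,::-1]
cv2.imwrite('pics/a_scene.png',S['scene']['frame'][:,:,::-1]);cv2.imwrite('pics/a_side.png',S['side']['frame'][:,:,::-1])
for q in ['cup','tray','rail','rail_free','jar','bead1_center']:
    for c in S:
        t=models.tip_of(c,q)[:3];b=models.boxes_of(c,q)[:3]
        print(q,c,[(np.round(x['xy']).tolist(),round(x['p'],2)) for x in t],[(np.round(x['rect']).tolist(),round(x['p'],2)) for x in b])
        
print(robot.sense())
E
python3 a.py
```

```text
cup scene [([243.0, 237.0], 0.65)] [([240.0, 227.0, 28.0, 35.0], 0.64)]
cup side [([262.0, 194.0], 0.95)] [([261.0, 178.0, 26.0, 27.0], 0.83)]
cup wrist [] [([107.0, 380.0, 13.0, 2.0], 0.36)]
tray scene [([304.0, 317.0], 0.96), ([236.0, 236.0], 0.37)] [([310.0, 319.0, 131.0, 130.0], 0.94)]
tray side [([231.0, 154.0], 0.87)] [([233.0, 150.0, 74.0, 48.0], 0.85)]
tray wrist [] [([136.0, 370.0, 13.0, 20.0], 0.6)]
rail scene [([213.0, 161.0], 0.57)] [([216.0, 158.0, 64.0, 65.0], 0.68)]
rail side [([276.0, 254.0], 0.83)] [([277.0, 239.0, 72.0, 90.0], 0.73)]
rail wrist [([27.0, 361.0], 0.54)] [([11.0, 366.0, 21.0, 36.0], 0.59)]
rail_free scene [([218.0, 147.0], 0.67)] [([213.0, 159.0, 69.0, 68.0], 0.66)]
rail_free side [([270.0, 208.0], 0.91)] [([276.0, 242.0, 69.0, 94.0], 0.57)]
rail_free wrist [([27.0, 360.0], 0.25)] [([10.0, 369.0, 20.0, 31.0], 0.82)]
jar scene [([164.0, 142.0], 0.78), ([196.0, 123.0], 0.7), ([172.0, 174.0], 0.65)] [([193.0, 114.0, 23.0, 28.0], 0.87), ([232.0, 137.0, 14.0, 21.0], 0.84), ([161.0, 134.0, 17.0, 22.0], 0.66)]
jar side [([334.0, 290.0], 0.81), ([269.0, 304.0]
[... 420 characters left out ...]
21714e+01, -4.02821766e+00]), 'qd': array([-0.11840406, -0.13576277,  0.08024561,  0.06525586, -0.03979028,
        0.07211812]), 'joint_torque': array([-1.47739761e-04, -3.81532860e+01, -3.60307860e+01, -9.13659983e-05,
        1.86011143e-04,  4.86041756e-05]), 'eef_pos': array([0.15653815, 0.50113115, 0.2205215 ]), 'eef_rot': array([[-9.54504099e-01,  2.98197795e-01,  1.37308822e-05],
       [ 2.98197795e-01,  9.54504098e-01,  4.34959757e-05],
       [-1.35779305e-07,  4.56116059e-05, -9.99999999e-01]]), 'contact_force': array([ 0.02186723,  0.3737872 , -1.49164785]), 'wrist_torque': array([-0.03335394,  0.06419918,  0.02727498]), 'finger_force': 0.0, 'gripper_width': 0.08537900298925254}
```

View pics/a_scene.png

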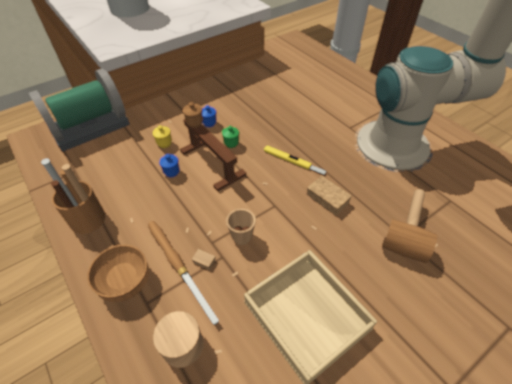

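View pics/a_side.png

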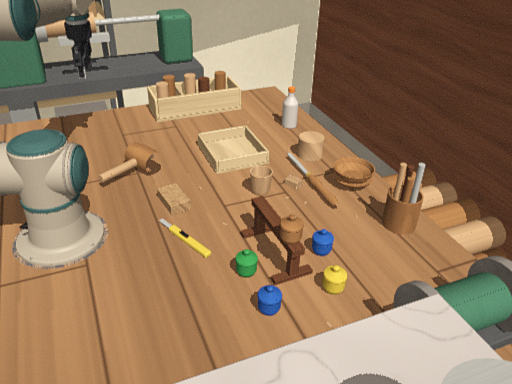

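```bash
cat > b.py <<'E'
from h import *
S={c:snap(c) for c in ['scene','side']}
def R(c,p): return ray(S[c],p)
for n,a,b in [('cup',(243,237),(262,194)),('tray',(304,317),(231,154)),('rail',(213,161),(276,254)),('free',(218,147),(270,208))]:
    p,e=tri([R('scene',a),R('side',b)]);print(n,p.round(4),np.round(e,4))
a=cv2.resize(S['scene']['frame'][90:260,150:270],None,fx=3.4,fy=3.4,interpolation=cv2.INTER_CUBIC)
b=cv2.resize(S['side']['frame'][160:295,230:350],None,fx=3.2,fy=3.2,interpolation=cv2.INTER_CUBIC)
b=cv2.copyMakeBorder(b,0,a.shape[0]-b.shape[0],0,0,cv2.BORDER_CONSTANT)
o=np.hstack([a,b]);print(o.shape,a.shape)
cv2.imwrite('pics/b.png',o[:,:,::-1])
for c in S: print(c,np.round(S[c]['extrinsics'],3).tolist(),S[c]['camera_matrix'][0][0])
E
python3 b.py
```

```text
cup [ 0.5616  0.0046 -0.0051] [0.0052 0.0052]
tray [ 0.5636  0.2487 -0.0016] [0.0037 0.0037]
rail [ 0.4854 -0.2588  0.0025] [0.0045 0.0045]
free [ 0.4919 -0.2018  0.1031] [0.0032 0.0032]
(578, 792, 3) (578, 408, 3)
scene [[-0.812, 0.584, -0.006, 0.42], [0.455, 0.625, -0.634, -0.163], [-0.366, -0.518, -0.773, 1.07], [0.0, 0.0, 0.0, 1.0]] 351.02039562628335
side [[0.925, -0.38, 0.017, -0.489], [-0.195, -0.512, -0.836, 0.142], [0.327, 0.77, -0.548, 1.226], [0.0, 0.0, 0.0, 1.0]] 477.0574720575272
```

View pics/b.png

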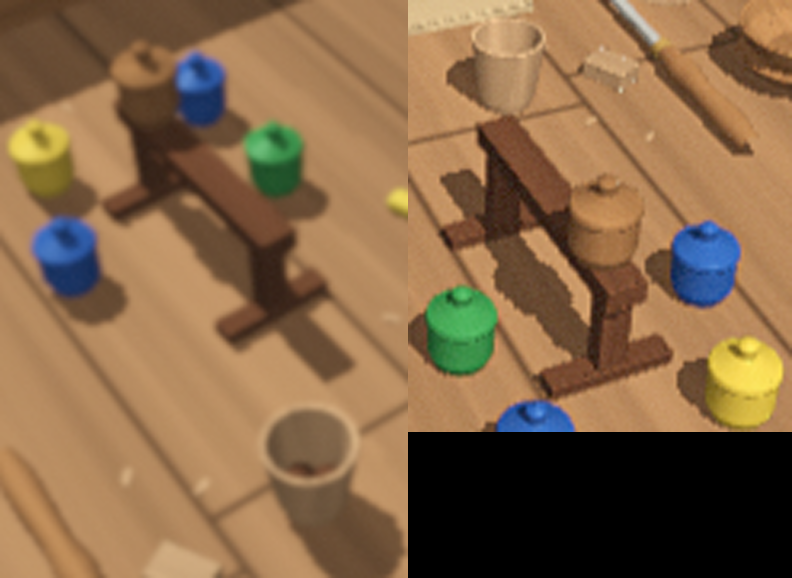

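Emit:
move_arm --pt "-20 0 0 0 -0.12 0 85" --pt "-40 0 0 0 -0.24 0 85" --pt "-60 0 0 0 -0.36 0 85" --pt "-80 0 0 0 -0.48 0 85" --pt "-100 0 0 0 -0.6 0 85" --pt "-120 0 0 0 -0.7 0 85" --pt "-140 0 0 0 -0.8 0 85" --pt "-160 0 0 0 -0.9 0 85"

```text
time_s: 2.72
eef_pos: [0.3097, 0.4537, 0.2212]
eef_rot: [[-0.59, 0.297, 0.751], [0.184, 0.955, -0.233], [-0.786, 0.001, -0.618]]
contact_force: [0.6, -0.9, 0.8]
gripper_width: 0.0853
finger_force: 0.0
```

```bash
cat > c.py <<'E'
from h import *
s=robot.sense()
print(s['time_s'],s['joint_positions'].round(3).tolist(),s['eef_pos'].round(4).tolist(),s['eef_rot'].round(4).tolist(),s['contact_force'].round(1),s['gripper_width'])
with open('log.txt','a') as f: f.write(repr((s['joint_positions'].tolist(),s['eef_pos'].tolist(),s['eef_rot'].tolist(),np.abs(s['qd']).max()))+'\n')
E
python3 c.py
```

```text
2.7167 [76.093, 7.321, 88.414, -51.719, 89.046, 6.636] [0.3097, 0.4537, 0.2212] [[-0.5899, 0.2968, 0.751], [0.1843, 0.9549, -0.2326], [-0.7862, 0.0012, -0.618]] [ 0.6 -0.9  0.8] 0.08532046423666162
```

```bash
cat > plan.py <<'E'
from h import *
from scipy.spatial.transform import Rotation as Ro
def pose(az,p,roll=0):
    az,p=np.radians([az,p]);z=np.array([np.cos(p)*np.cos(az),np.cos(p)*np.sin(az),-np.sin(p)])
    y=np.array([-np.sin(az),np.cos(az),0]);R=np.c_[np.cross(y,z),y,z]
    return R@Ro.from_euler('z',roll,degrees=True).as_matrix()
def step(pos,R,p0=None,R0=None,grasp=True):
    """shift(mm)/rotvec in tool axes; pos is of the grasp point (3 mm ahead of TCP)"""
    s=robot.sense()
    p0=s['eef_pos'] if p0 is None else p0; R0=s['eef_rot'] if R0 is None else R0
    t=np.array(pos)-0.003*R[:,2]
    v=Ro.from_matrix(R0.T@R).as_rotvec(); d=R0.T@(t-p0)*1000
    n=max(np.linalg.norm(d)/41.7,np.degrees(np.linalg.norm(v))/7.16)
    print('shift',d.round(1),'rv',v.round(3),'rows',round(n,1)); return t,R
E
python3 - <<'E'
from plan import *
step([.46,.22,.16],pose(-50,35))
E
cat > fit.py <<'E'
from h import *
from scipy.optimize import least_squares
from scipy.spatial.transform import Rotation as Ro
L=[eval(l,{'np':np}) for l in open('log.txt')]
L.append(([68.623,2.991,80.254,0,96.75,-4.028],[0.1567,0.5011,0.2205],None,0))
def fk(q,k):
    a1,h,L2,a3,L3,d,c6=k
    A=Ro.from_euler('z',q[0],degrees=True);B=A*Ro.from_euler('y',q[1],degrees=True);C=B*Ro.from_euler('y',q[2],degrees=True)
    D=C*Ro.from_euler('zyz',0)if 0 else C*Ro.from_euler('ZYZ',[q[3],q[4],q[5]+c6],degrees=True)
    p=A.apply([a1,0,h])+B.apply([0,0,L2])+C.apply([a3,0,L3])+D.apply([0,0,d])
    return p,D.as_matrix()
def fit():
    def f(k):
        e=[]
        for q,p,R,_ in L:
            P,Q=fk(q,k);e+=list((P-p)*1000)
            if R is not None: e+=list(((Q-np.array(R))*100).ravel())
        return np.r_[e,(k[:6]-[0.05,.35,.3,0.02,.35,.2])*0.3*1]
    r=min((least_squares(f,[.05,.35,.3,.02,.35,.2,c]) for c in (0,90,180,-90)),key=lambda r:r.cost)
    return r.x,r
if __name__=='__main__':
    k,r=fit();print(k.round(4),r.cost)
    for q,p,R,_ in L: print((fk(q,k)[0]-p).round(4), None if R is None else np.abs(fk(q,k)[1]-np.array(R)).max().round(4))
E
python3 fit.py
```

```text
shift [ -83.7 -177.3  202.4] rv [ 0.459 -0.054  0.34 ] rows 6.8
[8.850e-02 2.599e-01 2.279e-01 7.250e-02 4.177e-01 2.441e-01 9.000e+01] 674.6602749465123
[-0. -0.  0.] 0.0
[ 0.0342 -0.0134 -0.    ] None
```

```bash
sed -i 's/a1,h,L2,a3,L3,d,c6=k/a1,h,L2,a3,L3,d,b,c6=k/; s/A.apply(\[a1,0,h\])/A.apply([a1,b,h])/; s/k\[:6\]/k[:7]/; s/\.35,\.2\])\*0/.35,.2,.03])*0/; s/\.35,\.2,c\]/.35,.2,.03,c]/' fit.py; python3 fit.py
```

```text
[7.100e-03 2.798e-01 2.404e-01 6.780e-02 4.996e-01 2.909e-01 3.670e-02
 9.000e+01] 0.001947333889713029
[-0.  0.  0.] 0.0
[ 0. -0. -0.] None
```

Emit:
move_arm --pt "-12 -25 29 0.065 -0.007 0.048 85" --pt "-24 -50 58 0.13 -0.015 0.097 85" --pt "-36 -76 87 0.196 -0.023 0.145 85" --pt "-48 -101 116 0.262 -0.031 0.194 85" --pt "-60 -127 145 0.327 -0.039 0.243 85" --pt "-72 -152 174 0.393 -0.046 0.291 85" --pt "-84 -177 202 0.459 -0.054 0.34 85" --pt "-84 -177 202 0.459 -0.054 0.34 85"

```text
time_s: 3.38
eef_pos: [0.4593, 0.2167, 0.159]
eef_rot: [[-0.369, 0.773, 0.516], [0.442, 0.634, -0.635], [-0.818, -0.006, -0.575]]
contact_force: [0.3, 0.1, -0.8]
gripper_width: 0.085
finger_force: 0.0
```

```bash
python3 c.py; python3 fit.py
```

```text
3.3833 [48.23, 8.547, 96.169, -53.875, 88.804, 16.807] [0.4593, 0.2167, 0.159] [[-0.3685, 0.7732, 0.516], [0.4419, 0.6341, -0.6346], [-0.8179, -0.0058, -0.5754]] [ 0.3  0.1 -0.8] 0.08499850033245764
[3.000e-04 2.069e-01 3.524e-01 1.065e-01 4.959e-01 2.909e-01 3.670e-02
 9.000e+01] 0.003324388209002598
[ 0. -0. -0.] 0.0
[0. 0. 0.] 0.0
[-0.  0.  0.] None
```

```bash
cat > ik.py <<'E'
from plan import *
import fit
k,_=fit.fit()
lo=np.array([-166.34,-52.06,6.96,-60.46,14.63,-167.68]);hi=np.array([166.34,124.39,135.62,240.46,156.25,167.68])
def ik(pos,R,q0):
    t=np.array(pos)-.003*R[:,2]
    f=lambda q:np.r_[(fit.fk(q,k)[0]-t)*1000,(fit.fk(q,k)[1]-R).ravel()*300]
    r=fit.least_squares(f,np.clip(q0,lo+.1,hi-.1),bounds=(lo,hi),x_scale=30.);return r.x,2*r.cost
if __name__=='__main__':
    q0=robot.sense()['joint_positions']
    for n,pos in [('cup',[.5616,.0046,.042]),('rail',[.49,-.19,.142])]:
        for p in (25,30,35,40):
            for az in (-90,-75,-60,-45):
                q,c=ik(pos,pose(az,p),q0)
                if c<2: print(n,p,az,q.round(0))
    for p in (25,30,35,40):
        for az in (-90,-75,-60,-45,-30):
            for roll in (0,160,-160):
                q,c=ik([.565,.25,.16],pose(az,p,roll),q0+[0,0,0,0,0,roll])
                if c<2: print('tray',p,az,roll,q.round(0))
E
python3 ik.py
cat > m.py <<'E'
from h import *
S={c:snap(c) for c in ['scene','side','wrist']}
def P(t): return [(np.round(x['xy'],1).tolist(),round(x['p'],2)) for x in t[:4]]
w=S['wrist']
cv2.imwrite('pics/w1.png',w['frame'][:,:,::-1])
for c in S:
    for q in ('cup','rail_free','tray'): print(c,q,P(models.tip_of(c,q)),[np.round(b['rect'],1).tolist() for b in models.boxes_of(c,q)[:1]])
R=lambda c,p: ray(S[c],p)
for n,px in [('fl',(252.5,199.7)),('fr',(264.1,196.6)),('jr',(304.1,245.9)),('jl',(291.6,250.6))]: print(n,atz(R('side',px),.1).round(4))
for n,px in [('r',(236.5,159.1)),('l',(227,161.5))]: print(n,atz(R('scene',px),.1).round(4))
for n,px in [('sponge',(328,195)),('block',(204,260)),('knifehandle',(160,235)),('wht',(212,318))]: print(n,atz(R('scene',px),.01).round(3))
E
python3 m.py
```

```text
cup 25 -90 [ 22.  39.  77. -58.  97.  33.]
cup 30 -90 [ 21.  36.  78. -54.  95.  32.]
cup 30 -75 [ 23.  28.  90. -60.  83.  28.]
cup 35 -90 [ 20.  34.  79. -50.  92.  30.]
cup 35 -75 [ 22.  26.  90. -56.  80.  25.]
cup 40 -90 [ 19.  31.  80. -46.  90.  28.]
cup 40 -75 [ 20.  23.  91. -51.  78.  22.]
cup 40 -60 [ 20.  15. 101. -56.  66.  15.]
cup 40 -45 [ 17.   7. 111. -59.  52.   7.]
rail 30 -90 [  3.  10. 100. -60.  83.  18.]
rail 35 -90 [  2.   8.  99. -56.  82.  15.]
rail 35 -75 [  1.  -2. 110. -58.  69.   7.]
rail 35 -60 [ -3. -13. 119. -58.  54.  -5.]
rail 35 -45 [-10. -23. 127. -50.  38. -25.]
rail 40 -90 [ -0.   6.  99. -51.  81.  11.]
rail 40 -75 [ -1.  -4. 108. -52.  68.   1.]
rail 40 -60 [ -5. -14. 117. -50.  55. -13.]
rail 40 -45 [-12. -23. 124. -40.  41. -35.]
tray 25 -90 0 [ 40.  52.  42. -56. 123.  23.]
tray 25 -90 -160 [  40.   52.   42.  -56.  123. -137.]
tray 25 -75 0 [ 43.  42.  57. -59. 110.  21.]
tray 25 -75 -160 [  43.   42.   57.  -59.  110. -139.]
tray 30 -90 0 [ 39.  49.  44. -52. 121.  25.]
tray 30 -90 -160 [  39.   49.   44.  -52.  121. -135.]
tray 30 -75 0 
[... 1543 characters left out ...]
317.1, 129.3, 133.3]]
side cup [([261.2, 191.7], 0.71)] [[263.6, 179.3, 27.9, 26.8]]
side rail_free [([269.6, 210.2], 0.88)] [[277.1, 239.3, 68.8, 85.8]]
side tray [([232.6, 152.3], 0.59)] [[233.1, 149.3, 70.9, 47.0]]
wrist cup [([215.9, 150.7], 0.91)] [[215.9, 173.9, 45.2, 60.2]]
wrist rail_free [([119.0, 229.7], 0.91)] [[125.1, 198.9, 64.4, 73.0]]
wrist tray [([355.9, 71.1], 0.79)] [[350.1, 83.0, 267.4, 165.9]]
fl [ 0.4697 -0.1512  0.1   ]
fr [ 0.5027 -0.1491  0.1   ]
jr [ 0.509  -0.3566  0.1   ]
jl [ 0.476  -0.3606  0.1   ]
r [ 0.4734 -0.1375  0.1   ]
l [ 0.4976 -0.1445  0.1   ]
sponge [0.305 0.039 0.01 ]
block [0.67  0.014 0.01 ]
knifehandle [ 0.722 -0.108  0.01 ]
wht [0.726 0.14  0.01 ]
```

View pics/w1.png

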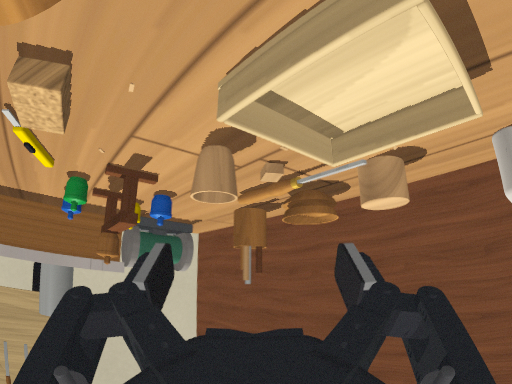

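```bash
cat > m2.py <<'E'
from plan import *
S={c:snap(c) for c in ['scene','side','wrist']}
R=lambda c,p: ray(S[c],p,c=='wrist')
for n,a,b,w in [('cup',(242,237),(261.5,192.5),(215.9,150.7)),('free',(216.7,147.7),(269.8,209.3),(119,229.7)),('tray',(306,317),(232,153),(355.9,71.1))]:
    rs=[R('scene',a),R('side',b),R('wrist',w)]
    for sub in (rs,rs[1:],rs[::2]):
        p,e=tri(sub);print(n,p.round(4),np.round(e,4))
    z={'cup':0,'free':.1,'tray':0}[n]
    print([atz(r,z)[:2].round(4) for r in rs])
# cup rim centre: from picture
for c,px in [('side',(262,168.5)),('scene',(241,216.5)),('wrist',(213.5,189))]: print('rim',c,atz(R(c,px),.072).round(4))
E
python3 m2.py
```

```text
cup [ 0.5631  0.0063 -0.0009] [0.0032 0.0029 0.0005]
cup [ 0.565   0.0043 -0.0014] [0.0004 0.0004]
cup [0.5612 0.0093 0.0013] [0.0003 0.0003]
[array([0.5605, 0.0082]), array([0.5647, 0.0029]), array([0.5627, 0.0074])]
free [ 0.4895 -0.2066  0.1026] [0.0047 0.0029 0.0056]
free [ 0.488  -0.2134  0.1062] [0.0019 0.0019]
free [ 0.4881 -0.2044  0.1031] [0.0049 0.0049]
[array([ 0.4917, -0.2032]), array([ 0.4939, -0.2042]), array([ 0.4955, -0.25  ])]
tray [ 0.5634  0.251  -0.0007] [0.0013 0.0024 0.0026]
tray [ 0.563   0.252  -0.0007] [0.0024 0.0024]
tray [ 0.5632  0.2499 -0.0038] [0.0007 0.0007]
[array([0.5642, 0.25  ]), array([0.5653, 0.254 ]), array([0.5587, 0.2528])]
rim side [0.5714 0.0202 0.072 ]
rim scene [5.551e-01 5.000e-04 7.200e-02]
rim wrist [0.5416 0.0403 0.072 ]
```

```bash
cat > go.py <<'E'
from ik import *
import sys
def go(pos,az,p,roll=0,p0=None,R0=None):
    R=pose(az,p,roll);q,c=ik(pos,R,robot.sense()['joint_positions']);print('ik',q.round(0),round(c,2));return step(pos,R,p0,R0)
E
python3 - <<'E'
from go import *
R=pose(-80,35);g=np.array([.563,.006,.042])
go(g-.1*R[:,2],-80,35)
E
```

```text
ik [ 29.  27.  81. -51.  95.  25.] 0.0
shift [-43.5 -15.2 165.2] rv [ 0.426 -0.003  0.303] rows 4.2
```

Emit:
move_arm --pt "-9 -3 33 0.085 0 0.06 85" --pt "-18 -6 66 0.17 0 0.12 85" --pt "-26 -9 99 0.256 -0.001 0.182 85" --pt "-35 -12 132 0.341 -0.002 0.242 85" --pt "-43 -15 165 0.426 -0.003 0.303 85" --pt "-43 -15 165 0.426 -0.003 0.303 85" --force 35

```text
time_s: 5.08
eef_pos: [0.5498, 0.0845, 0.0971]
eef_rot: [[-0.096, 0.987, 0.131], [0.563, 0.163, -0.81], [-0.82, -0.004, -0.572]]
contact_force: [0.1, 0.1, -0.3]
gripper_width: 0.0853
finger_force: 0.0
```

```bash
python3 c.py; python3 fit.py|head -2; python3 - <<'E'
from go import *
s=snap('wrist','w2.png')
t=models.tip_of('wrist','cup');print(t,models.boxes_of('wrist','cup'))
for x in t[:1]: print(atz(ray(s,x['xy'],True),0))
S=snap('side');t2=models.tip_of('side','cup');C=snap('scene');t3=models.tip_of('scene','cup');print(t2,t3)
print(tri([ray(s,t[0]['xy'],True),ray(S,t2[0]['xy'])]))
R=pose(-80,35);go(np.array([.563,.006,.042])-.002*R[:,2],-80,35)
E
```

```text
5.0833 [28.542, 27.688, 80.433, -50.958, 94.622, 25.605] [0.5498, 0.0845, 0.0971] [[-0.0962, 0.9867, 0.1311], [0.5635, 0.1625, -0.81], [-0.8205, -0.0041, -0.5716]] [ 0.1  0.1 -0.3] 0.08530573213481778
[2.000e-04 2.066e-01 3.528e-01 1.066e-01 4.960e-01 2.909e-01 3.670e-02
 9.000e+01] 0.0037486904602320637
[{'xy': [254.8, 144.8], 'p': 0.91}] [{'rect': [255.7, 178.9, 77.7, 89.9], 'p': 0.95}]
[0.56351851 0.00439207 0.        ]
[{'xy': [259.3, 194.4], 'p': 0.64}] [{'xy': [243.2, 236.9], 'p': 0.56}, {'xy': [217.1, 148.0], 'p': 0.52}]
(array([ 0.56068763,  0.00190894, -0.0029453 ]), [np.float64(0.0036804757479226183), np.float64(0.0036804757479226456)])
ik [ 22.  29.  86. -54.  85.  27.] 0.0
shift [-0.5 -0.1 99.8] rv [ 0.002 -0.    -0.   ] rows 2.4
```

View pics/w2.png

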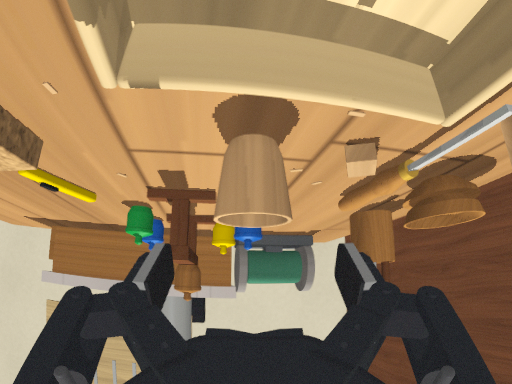

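Emit:
move_arm --pt "0 0 25 0 0 0 85" --pt "0 0 50 0 0 0 85" --pt "0 0 70 0 0 0 85" --pt "0 0 85 0 0 0 85" --pt "0 0 95 0 0 0 85" --pt "0 0 100 0 0 0 85" --pt "0 0 100 0 0 0 85" --pt "0 0 100 0 0 0 85"

```text
time_s: 6.1
eef_pos: [0.5626, 0.0096, 0.0442]
eef_rot: [[-0.099, 0.985, 0.143], [0.565, 0.174, -0.807], [-0.819, 0.001, -0.574]]
contact_force: [-0.6, -0.3, 0.7]
gripper_width: 0.0848
finger_force: 0.0
```

Emit:
move_arm --pt "0 0 0 0 0 0 65" --pt "0 0 0 0 0 0 58" --pt "0 0 0 0 0 0 50" --pt "0 0 0 0 0 0 50" --pt "0 0 0 0 0 0 50" --pt "0 0 0 0 0 0 50" --pt "0 0 0 0 0 0 50" --pt "0 0 0 0 0 0 50" --force 35

```text
time_s: 6.77
eef_pos: [0.563, 0.0095, 0.0448]
eef_rot: [[-0.098, 0.985, 0.144], [0.564, 0.174, -0.807], [-0.82, 0.002, -0.573]]
contact_force: [-1.2, 2.5, 6.0]
gripper_width: 0.0565
finger_force: 33.9
```

```bash
python3 - <<'E'
from go import *
s=snap('wrist','w3.png')
s=snap('side')
cv2.imwrite('pics/s3.png',cv2.resize(s['frame'][120:240,180:340],None,fx=4,fy=4,interpolation=2)[:,:,::-1])
a=robot.sense();print(a['eef_pos'],a['gripper_width'],a['finger_force'],a['contact_force'])
E
```

```text
[0.56297603 0.00948183 0.04478301] 0.056060177376915675 33.89367098658113 [-0.99166663  3.30734472  5.79939329]
```

View pics/w3.png

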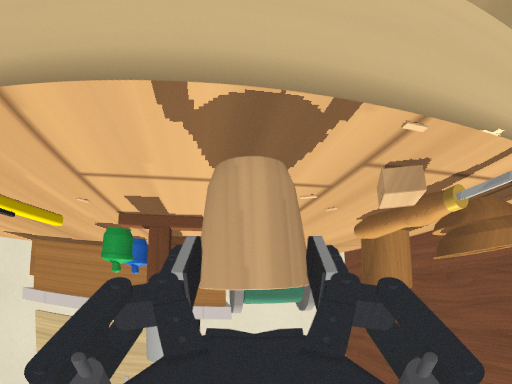

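Emit:
move_arm --pt "-4 0 -3 0 0 0 50" --pt "-12 0 -9 0 0 0 50" --pt "-20 0 -14 0 0 0 50" --pt "-30 0 -21 0 0 0 50" --pt "-41 0 -29 0 0 0 50" --pt "-41 0 -29 0 0 0 50" --pt "-41 0 -29 0 0 0 50"

```text
time_s: 7.45
eef_pos: [0.5629, 0.0094, 0.0951]
eef_rot: [[-0.097, 0.985, 0.144], [0.566, 0.173, -0.806], [-0.819, 0.003, -0.574]]
contact_force: [0.2, 0.1, -1.7]
gripper_width: 0.0562
finger_force: 34.8
```

```bash
python3 - <<'E'
from go import *
w=snap('wrist')
s=snap('side')
c=snap('scene')
f=lambda s,a,b,c,d:cv2.resize(s['frame'][a:b,c:d],(390,390),interpolation=2)
cv2.imwrite('pics/s4.png',np.hstack([f(w,120,320,156,356),f(s,120,220,210,310)])[:,:,::-1])
a=robot.sense();print(a['eef_pos'],a['gripper_width'],a['finger_force'],a['contact_force'])
E
```

```text
[0.56190294 0.00901484 0.09298653] 0.056620764510894865 34.799640965647995 [-0.2465253  -0.01903502 -1.07883524]
```

View pics/s4.png

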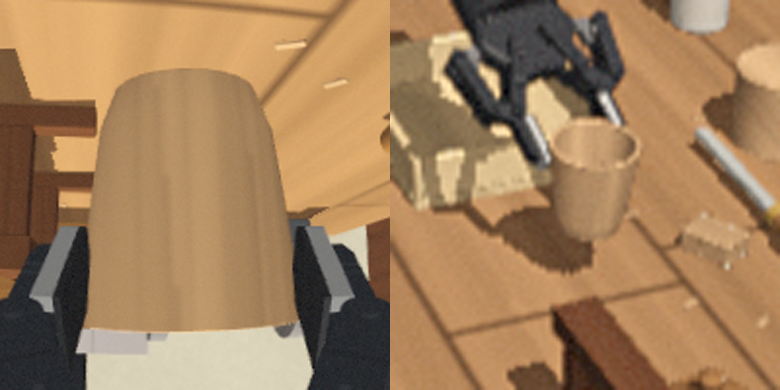

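Emit:
move_arm --pt "10 0 7 0 0 0 50" --pt "20 0 14 0 0 0 50" --pt "29 0 20 0 0 0 50" --pt "36 0 25 0 0 0 50" --pt "39 0 28 0 0 0 50" --pt "41 0 29 0 0 0 50" --pt "41 0 29 0 0 0 50" --pt "41 0 29 0 0 0 50"

```text
time_s: 8.27
eef_pos: [0.5625, 0.0091, 0.0448]
eef_rot: [[-0.098, 0.985, 0.142], [0.563, 0.173, -0.808], [-0.821, 0.001, -0.571]]
contact_force: [-4.6, 2.9, 9.1]
gripper_width: 0.0562
finger_force: 35.5
```

Emit:
move_arm --pt "0 0 0 0 0 0 65" --pt "0 0 0 0 0 0 75" --pt "0 0 0 0 0 0 80" --pt "0 0 0 0 0 0 80" --pt "-1 0 2 0 0 0 80" --pt "-2.5 0 4 0 0 0 80" --pt "-3.5 0 5 0 0 0 80" --pt "-3.5 0 5 0 0 0 80"

```text
time_s: 8.93
eef_pos: [0.5634, 0.0024, 0.0435]
eef_rot: [[-0.099, 0.985, 0.142], [0.565, 0.173, -0.807], [-0.819, 0.0, -0.573]]
contact_force: [0.2, -0.5, 0.0]
gripper_width: 0.0799
finger_force: 0.0
```

Emit:
move_arm --pt "0 0 0 0 0 0 70" --pt "0 0 0 0 0 0 62" --pt "0 0 0 0 0 0 55" --pt "0 0 0 0 0 0 50" --pt "0 0 0 0 0 0 50" --pt "0 0 0 0 0 0 50" --pt "0 0 0 0 0 0 50" --force 40

```text
time_s: 9.52
eef_pos: [0.5637, 0.003, 0.0441]
eef_rot: [[-0.098, 0.985, 0.143], [0.564, 0.173, -0.807], [-0.82, 0.001, -0.573]]
contact_force: [-1.2, 1.3, 4.9]
gripper_width: 0.0599
finger_force: 39.2
```

```bash
python3 - <<'E'
from go import *
R0=pose(-80,35);a0=R0.T@np.array([0,0,1.])
for az,p in ((-75,27),(-60,30)):
  for r in (-90,-111,-130,-150,-165,-170):
    R=pose(az,p,r);a=R@a0;lipd=np.array([0,0,-1])+a*a[2];lipd/=np.linalg.norm(lipd)
    q,c=ik([.56,.22,.135],R,robot.sense()['joint_positions']+[20,10,0,0,0,r]); print(az,p,r,'axis',a.round(2),'tilt',np.degrees(np.arccos(a[2])).round(0),'lip',(a*.034+lipd*.033).round(3),q.round(0),round(c,1))
s=robot.sense();R=s['eef_rot'];p=s['eef_pos']
print('lift');t,Rn=step([.563,.0,.15],pose(-80,35))
print('to tray');t,Rn=go([.56,.22,.135],-75,27,0,t,Rn)
E
```

```text
-75 27 -90 axis [0.66 0.71 0.26] tilt 75.0 lip [ 0.028  0.03  -0.023] [ 41.  39.  64. -57. 106. -66.] 0.0
-75 27 -111 axis [ 0.57  0.82 -0.  ] tilt 90.0 lip [ 0.019  0.028 -0.033] [ 41.  39.  64. -57. 106. -87.] 0.0
-75 27 -130 axis [ 0.41  0.89 -0.21] tilt 102.0 lip [ 0.011  0.024 -0.039] [  41.   39.   64.  -57.  106. -106.] 0.0
-75 27 -150 axis [ 0.18  0.91 -0.37] tilt 112.0 lip [ 0.004  0.019 -0.043] [  41.   39.   64.  -57.  106. -126.] 0.0
-75 27 -165 axis [-0.02  0.9  -0.44] tilt 116.0 lip [-0.     0.016 -0.045] [  41.   39.   64.  -57.  106. -141.] 0.0
-75 27 -170 axis [-0.09  0.88 -0.46] tilt 117.0 lip [-0.002  0.015 -0.045] [  41.   39.   64.  -57.  106. -146.] 0.0
-60 30 -90 axis [0.46 0.84 0.29] tilt 73.0 lip [ 0.02   0.037 -0.022] [ 42.  28.  77. -58.  92. -71.] 0.0
-60 30 -111 axis [0.34 0.94 0.03] tilt 88.0 lip [ 0.012  0.033 -0.032] [ 42.  28.  77. -58.  92. -92.] 0.0
-60 30 -130 axis [ 0.16  0.97 -0.17] tilt 100.0 lip [ 0.005  0.028 -0.038] [  42.   28.   77.  -58.   92. -111.] 0.0
-60 30 -150 axis [-0.07  0.94 -0.33] tilt 109.0 lip [-0.002  0.021 -0.042] [  42.   28.   77.  -58.   92. -131.] 0.0
-60 30 -165 axis [-0.26  0.88 -0.4 ] tilt 113.0 lip [-0.005  0.017 -0.044] [  42.   28.   77.  -58.   92. -146.] 0.0
-60 30 -170 axis [-0.33  0.85 -0.41] tilt 114.0 lip [-0.006  0.016 -0.044] [  42.   28.   77.  -58.   92. -151.] 0.0
lift
shift [-88.4  -1.1 -61.3] rv [ 0.     0.001 -0.001] rows 2.6
to tray
ik [ 41.  39.  64. -57. 106.  24.] 0.0
shift [ 137.3   35.  -169.3] rv [-0.075 -0.14  -0.045] rows 5.3
```

Emit:
move_arm --pt "-6 0 -4 0 0 0 50" --pt "-16 0 -11 0 0 0 50" --pt "-30 0 -21 0 0 0 50" --pt "-46 0 -32 0 0 0 50" --pt "-62 0 -43 0 0 0 50" --pt "-76 0 -53 0 0 0 50" --pt "-85 0 -59 0 0 0 50" --pt "-88 0 -61 0 0 0 50"

```text
time_s: 10.18
eef_pos: [0.5641, 0.0026, 0.1531]
eef_rot: [[-0.096, 0.985, 0.144], [0.566, 0.173, -0.806], [-0.819, 0.004, -0.574]]
contact_force: [0.9, 0.1, -2.5]
gripper_width: 0.0592
finger_force: 40.1
```

Emit:
move_arm --pt "10 1 -12 -0.005 -0.01 -0.003 50" --pt "30 4 -37 -0.015 -0.03 -0.01 50" --pt "54 7 -66 -0.03 -0.055 -0.018 50" --pt "78 11 -95 -0.045 -0.085 -0.027 50" --pt "100 14 -122 -0.058 -0.108 -0.035 50" --pt "118 16 -144 -0.068 -0.127 -0.041 50" --pt "128 18 -156 -0.074 -0.138 -0.044 50" --pt "130 18 -159 -0.075 -0.14 -0.045 50"

```text
time_s: 10.85
eef_pos: [0.5448, 0.2098, 0.1331]
eef_rot: [[-0.121, 0.965, 0.233], [0.436, 0.262, -0.861], [-0.892, -0.003, -0.453]]
contact_force: [0.2, -0.9, -1.4]
gripper_width: 0.0596
finger_force: 40.3
```

```bash
python3 c.py; python3 - <<'E'
from go import *
w=snap('wrist')
s=snap('side')
f=lambda s,a,b,c,d:cv2.resize(s['frame'][a:b,c:d],(390,390),interpolation=2)
cv2.imwrite('pics/s5.png',np.hstack([f(w,120,320,156,356),f(s,80,200,180,300)])[:,:,::-1])
E
```

```text
10.85 [40.793, 36.116, 68.325, -56.371, 105.14, 25.091] [0.5448, 0.2098, 0.1331] [[-0.1213, 0.965, 0.2327], [0.436, 0.2624, -0.8608], [-0.8917, -0.0029, -0.4526]] [ 0.2 -0.9 -1.4] 0.059636980978421524
```

View pics/s5.png

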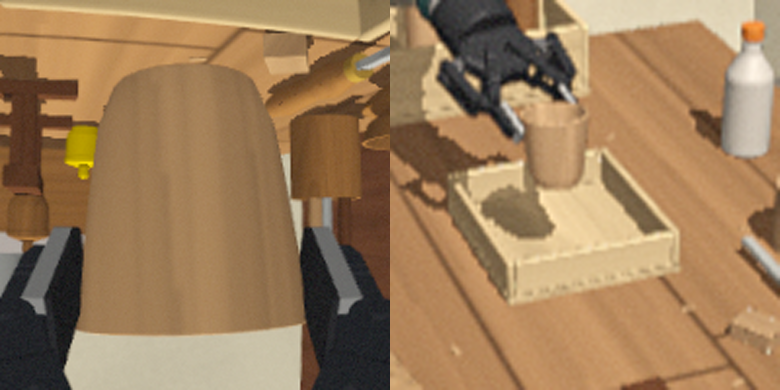

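Emit:
move_arm --pt "0 0 0 0 0 -0.08 50" --pt "0 0 0 0 0 -0.2 50" --pt "0 0 0 0 0 -0.32 50" --pt "0 0 0 0 0 -0.44 50" --pt "0 0 0 0 0 -0.56 50" --pt "0 0 0 0 0 -0.68 50" --pt "0 0 0 0 0 -0.8 50" --pt "0 0 0 0 0 -0.92 50"

```text
time_s: 11.62
eef_pos: [0.546, 0.2054, 0.1354]
eef_rot: [[-0.842, 0.488, 0.228], [0.059, 0.505, -0.861], [-0.536, -0.712, -0.454]]
contact_force: [0.5, -0.3, -2.0]
gripper_width: 0.0593
finger_force: 40.2
```

Emit:
move_arm --pt "0 0 0 0 0 -0.1 50" --pt "0 0 0 0 0 -0.2 50" --pt "0 0 0 0 0 -0.3 50" --pt "0 0 0 0 0 -0.4 50" --pt "0 0 0 0 0 -0.5 50" --pt "0 0 0 0 0 -0.6 50" --pt "0 0 0 0 0 -0.7 50" --pt "0 0 0 0 0 -0.8 50"

```text
time_s: 12.28
eef_pos: [0.546, 0.2055, 0.1354]
eef_rot: [[-0.937, -0.263, 0.229], [-0.321, 0.394, -0.861], [0.137, -0.881, -0.454]]
contact_force: [-0.3, -0.2, -1.3]
gripper_width: 0.0594
finger_force: 40.1
```

Emit:
move_arm --pt "0 0 0 0 0 -0.1 50" --pt "0 0 0 0 0 -0.22 50" --pt "0 0 0 0 0 -0.34 50" --pt "0 0 0 0 0 -0.46 50" --pt "0 0 0 0 0 -0.58 50" --pt "0 0 0 0 0 -0.7 50" --pt "0 0 0 0 0 -0.82 50" --pt "0 0 0 0 0 -0.94 50"

```text
time_s: 12.95
eef_pos: [0.546, 0.2055, 0.1355]
eef_rot: [[-0.339, -0.912, 0.229], [-0.507, -0.027, -0.861], [0.792, -0.408, -0.454]]
contact_force: [0.2, 0.0, -0.9]
gripper_width: 0.0594
finger_force: 40.0
```

Emit:
move_arm --pt "0 0 0 0 0 -0.11 50" --pt "0 0 0 0 0 -0.22 50" --pt "0 0 0 0 0 -0.22 50" --pt "0 0 0 0 0 -0.22 50" --pt "0 0 0 0 0 -0.22 50" --pt "0 0 0 0 0 -0.22 50"

```text
time_s: 13.45
eef_pos: [0.5458, 0.2067, 0.1353]
eef_rot: [[-0.139, -0.963, 0.23], [-0.49, -0.135, -0.861], [0.86, -0.233, -0.453]]
contact_force: [0.7, 0.3, -0.8]
gripper_width: 0.0593
finger_force: 40.0
```

```bash
python3 c.py; python3 - <<'E'
from go import *
c=snap('scene')
for q in ('bead1_center',): print([(x['xy'],x['p'],atz(ray(c,x['xy']),.02).round(3)) for x in models.tip_of('scene',q)],[(x['rect'],x['p']) for x in models.boxes_of('scene',q)])
s=snap('side');print([(x['xy'],x['p'],atz(ray(s,x['xy']),.02).round(3)) for x in models.tip_of('side',q)])
f=lambda s,a,b,c,d:cv2.resize(s['frame'][a:b,c:d],(390,390),interpolation=2)
cv2.imwrite('pics/s6.png',np.hstack([f(c,240,380,240,380),f(s,80,200,180,300)])[:,:,::-1])
E
```

```text
13.45 [40.492, 35.823, 68.441, -56.407, 105.115, -139.804] [0.5458, 0.2067, 0.1353] [[-0.1392, -0.9632, 0.2299], [-0.4902, -0.1347, -0.8611], [0.8604, -0.2325, -0.4534]] [ 0.7  0.3 -0.8] 0.059285865273324696
[([307.3, 369.4], 0.66, array([0.634, 0.33 , 0.02 ]))] [([307.5, 367.0, 12.2, 13.3], 0.62), ([307.3, 262.5, 43.4, 49.0], 0.44)]
[([242.7, 132.3], 0.45, array([0.64 , 0.346, 0.02 ])), ([288.3, 233.4], 0.3, array([ 0.543, -0.218,  0.02 ]))]
```

View pics/s6.png

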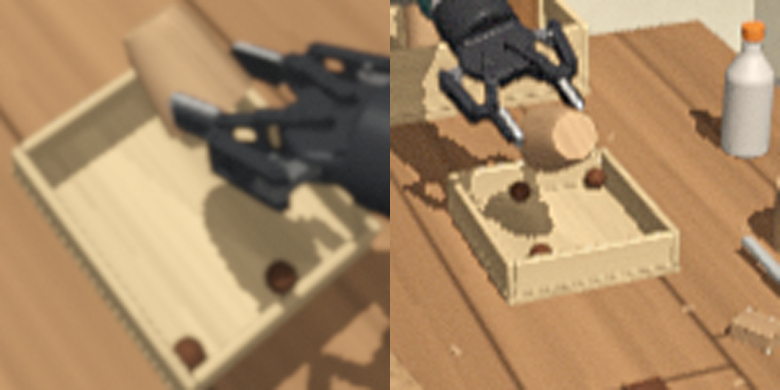

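Emit:
move_arm --pt "8 -2 -4 0 0 0 50" --pt "17 -5 -9 0 0 0 50" --pt "26 -7 -13 0 0 0.1 50" --pt "34 -9 -18 0 0 0.22 50" --pt "43 -12 -23 0 0 0.34 50" --pt "52 -14 -27 0 0 0.46 50" --pt "60 -16 -31 0 0 0.58 50" --pt "69 -19 -36 0 0 0.7 50"

```text
time_s: 14.37
eef_pos: [0.5463, 0.2071, 0.2171]
eef_rot: [[-0.73, -0.644, 0.231], [-0.462, 0.215, -0.861], [0.504, -0.735, -0.454]]
contact_force: [-0.4, -0.5, -0.4]
gripper_width: 0.0597
finger_force: 40.1
```

Emit:
move_arm --pt "0 0 0 0 0 0.12 50" --pt "0 0 0 0 0 0.24 50" --pt "0 0 0 0 0 0.36 50" --pt "0 0 0 0 0 0.48 50" --pt "0 0 0 0 0 0.6 50" --pt "0 0 0 0 0 0.72 50" --pt "0 0 0 0 0 0.84 50" --pt "0 0 0 0 0 0.96 50"

```text
time_s: 15.03
eef_pos: [0.5464, 0.2072, 0.2168]
eef_rot: [[-0.946, 0.229, 0.231], [-0.089, 0.501, -0.861], [-0.313, -0.834, -0.454]]
contact_force: [0.2, 0.1, -0.7]
gripper_width: 0.0594
finger_force: 40.2
```

Emit:
move_arm --pt "0 0 0 0 0 0.12 50" --pt "0 0 0 0 0 0.24 50" --pt "0 0 0 0 0 0.36 50" --pt "0 0 0 0 0 0.48 50" --pt "0 0 0 0 0 0.6 50" --pt "0 0 0 0 0 0.72 50" --pt "0 0 0 0 0 0.84 50" --pt "0 0 0 0 0 0.96 50"

```text
time_s: 15.7
eef_pos: [0.5464, 0.2072, 0.2168]
eef_rot: [[-0.355, 0.906, 0.231], [0.36, 0.36, -0.861], [-0.863, -0.222, -0.454]]
contact_force: [0.0, -0.6, 0.1]
gripper_width: 0.0595
finger_force: 40.3
```

Emit:
move_arm --pt "0 0 0 0 0 0.11 50" --pt "0 0 0 0 0 0.2 50" --pt "0 0 0 0 0 0.26 50" --pt "0 0 0 0 0 0.26 50"

```text
time_s: 16.03
eef_pos: [0.5464, 0.2071, 0.2167]
eef_rot: [[-0.114, 0.966, 0.231], [0.439, 0.257, -0.861], [-0.891, 0.004, -0.454]]
contact_force: [-0.4, -0.7, -1.4]
gripper_width: 0.0594
finger_force: 40.3
```

```bash
python3 c.py; python3 - <<'E'
from go import *
g=[.486,-.1,.235]
go([.487,-.19,.215],-85,35)
E
```

```text
16.0333 [40.493, 30.731, 65.665, -58.464, 109.279, 18.336] [0.5464, 0.2071, 0.2167] [[-0.1136, 0.9663, 0.2311], [0.4394, 0.2575, -0.8606], [-0.8911, 0.0037, -0.4538]] [-0.4 -0.7 -1.4] 0.05943317544332795
ik [  2.  -1. 100. -56.  83.   5.] 0.0
shift [-166.7 -159.2  325.9] rv [0.15  0.139 0.086] rows 9.6
```

Emit:
move_arm --pt "-6 -6 12 0.005 0.005 0.003 50" --pt "-19 -18 37 0.017 0.016 0.01 50" --pt "-35 -34 69 0.032 0.03 0.018 50" --pt "-52 -50 101 0.046 0.043 0.026 50" --pt "-69 -66 134 0.062 0.057 0.035 50" --pt "-83 -80 163 0.075 0.07 0.043 50"

```text
time_s: 16.53
eef_pos: [0.5158, 0.0077, 0.2166]
eef_rot: [[-0.089, 0.985, 0.15], [0.507, 0.174, -0.844], [-0.857, 0.001, -0.515]]
contact_force: [0.7, -0.5, -0.7]
gripper_width: 0.0597
finger_force: 40.3
```

```bash
python3 - <<'E'
from go import *
t=robot.sense()['joint_positions'];print(t.round(1))
step([.487,-.19,.215],pose(-85,35))
E
```

```text
[ 24.3  10.3  89.3 -56.8  97.   15.7]
shift [-96.6 -62.6 160.3] rv [0.074 0.07  0.047] rows 4.7
```

Emit:
move_arm --pt "-15 -10 26 0.012 0.011 0.008 50" --pt "-35 -23 58 0.027 0.025 0.017 50" --pt "-55 -36 92 0.042 0.04 0.027 50" --pt "-75 -48 125 0.058 0.054 0.036 50" --pt "-90 -58 150 0.07 0.066 0.044 50" --pt "-96 -62 160 0.074 0.07 0.047 50" --pt "-96 -62 160 0.074 0.07 0.047 50" --pt "-96 -62 160 0.074 0.07 0.047 50"

```text
time_s: 17.2
eef_pos: [0.4875, -0.1853, 0.2162]
eef_rot: [[-0.049, 0.996, 0.072], [0.571, 0.087, -0.816], [-0.819, 0.001, -0.573]]
contact_force: [-0.0, 0.4, -0.2]
gripper_width: 0.0596
finger_force: 40.4
```

```bash
python3 c.py; python3 - <<'E'
from go import *
w=snap('wrist');s=snap('side');c=snap('scene')
r=[]
for n,S in (('side',s),('scene',c),('wrist',w)):
    t=models.tip_of(n,'cup');print(n,t[:2],models.boxes_of(n,'cup')[:1]);
    if t: r.append(ray(S,t[0]['xy'],n=='wrist'))
print(tri(r),tri(r[:2]))
f=lambda s,a,b,c,d:cv2.resize(s['frame'][a:b,c:d],(390,470),interpolation=2)
cv2.imwrite('pics/s7.png',np.hstack([f(c,70,190,160,260),f(s,150,270,240,340)])[:,:,::-1])
E
```

```text
17.2 [1.884, -1.248, 99.466, -55.558, 82.753, 5.049] [0.4875, -0.1853, 0.2162] [[-0.0489, 0.9962, 0.0715], [0.5712, 0.0867, -0.8162], [-0.8193, 0.0009, -0.5733]] [-0.   0.4 -0.2] 0.059579844113943035
side [{'xy': [262.9, 179.5], 'p': 0.58}] [{'rect': [268.6, 165.2, 30.8, 31.2], 'p': 0.65}]
scene [{'xy': [221.6, 128.1], 'p': 0.71}] [{'rect': [215.9, 115.8, 26.4, 36.7], 'p': 0.85}]
wrist [{'xy': [254.9, 164.3], 'p': 0.95}] [{'rect': [255.4, 223.0, 117.4, 143.8], 'p': 0.7}]
(array([ 0.48513998, -0.17910082,  0.17492133]), [np.float64(0.0013803941446140777), np.float64(0.0023347153625904024), np.float64(0.002858771861887507)]) (array([ 0.4832216 , -0.1809071 ,  0.17583193]), [np.float64(0.00028256505906388185), np.float64(0.00028256505906392647)])
```

View pics/s7.png

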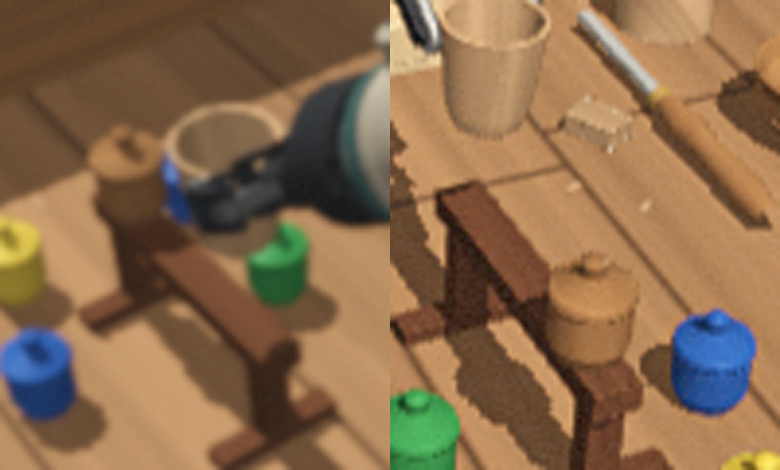

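Emit:
move_arm --pt "8 0 6 0 0 0 50" --pt "18 0 13 0 0 0 50" --pt "29 0 20 0 0 0 50" --pt "39 0 27 0 0 0 50" --pt "47 0 33 0 0 0 50" --pt "52 0 36 0 0 0 50" --pt "54 0 38 0 0 0 50" --pt "54 0 38 0 0 0 50"

```text
time_s: 18.32
eef_pos: [0.4876, -0.1851, 0.1484]
eef_rot: [[-0.051, 0.996, 0.071], [0.571, 0.087, -0.816], [-0.819, -0.001, -0.574]]
contact_force: [-0.5, -0.1, -0.4]
gripper_width: 0.06
finger_force: 40.4
```

```bash
python3 c.py; python3 - <<'E'
from go import *
w=snap('wrist');s=snap('side');c=snap('scene')
r=[]
for n,S in (('side',s),('scene',c),('wrist',w)):
    t=models.tip_of(n,'cup');print(n,t[:2]);
    if t: r.append(ray(S,t[0]['xy'],n=='wrist'))
print(tri(r))
f=lambda s,a,b,c,d:cv2.resize(s['frame'][a:b,c:d],(390,470),interpolation=2)
cv2.imwrite('pics/s8.png',np.hstack([f(c,70,190,160,260),f(s,150,270,240,340)])[:,:,::-1])
E
```

```text
18.3167 [1.904, 3.746, 102.795, -56.704, 78.145, 11.965] [0.4876, -0.1851, 0.1484] [[-0.0507, 0.9962, 0.0711], [0.5713, 0.0873, -0.8161], [-0.8192, -0.0007, -0.5735]] [-0.5 -0.1 -0.4] 0.060003587203971594
side [{'xy': [265.6, 204.5], 'p': 0.66}]
scene [{'xy': [221.9, 148.3], 'p': 0.82}, {'xy': [338.9, 339.6], 'p': 0.73}]
wrist [{'xy': [254.5, 164.4], 'p': 0.74}]
(array([ 0.48753549, -0.18738151,  0.10441024]), [np.float64(0.002160351801186118), np.float64(0.002976405123896188), np.float64(0.0020934306227628516)])
```

View pics/s8.png

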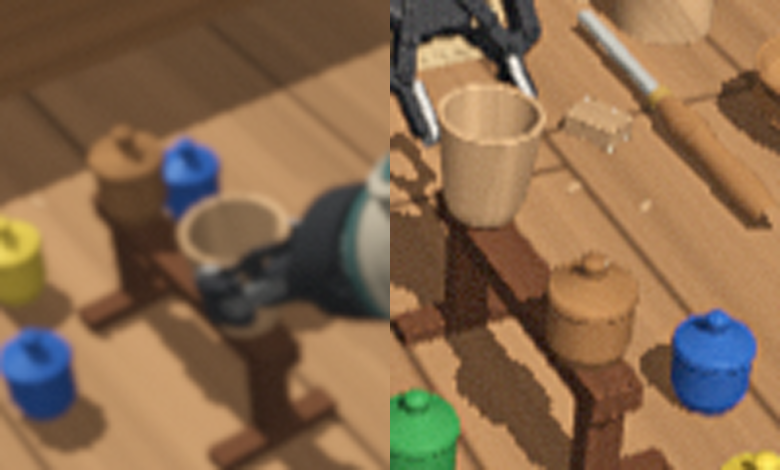

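Emit:
move_arm --pt "0.8 0 0.6 0 0 0 50" --pt "1.6 0 1.1 0 0 0 50" --pt "2.4 0 1.7 0 0 0 50" --pt "3.2 0 2.3 0 0 0 50" --pt "3.2 0 2.3 0 0 0 50"

```text
time_s: 19.03
eef_pos: [0.4877, -0.1851, 0.145]
eef_rot: [[-0.05, 0.996, 0.072], [0.571, 0.087, -0.816], [-0.819, 0.0, -0.574]]
contact_force: [0.1, -0.6, -1.0]
gripper_width: 0.0594
finger_force: 40.4
```

Emit:
move_arm --pt "0.5 0 0.3 0 0 0 50" --pt "0.8 0 0.6 0 0 0 50" --pt "0.8 0 0.6 0 0 0 50"

```text
time_s: 19.28
eef_pos: [0.4879, -0.1851, 0.1442]
eef_rot: [[-0.05, 0.996, 0.072], [0.571, 0.087, -0.816], [-0.819, 0.001, -0.573]]
contact_force: [-0.0, -0.2, -1.6]
gripper_width: 0.0595
finger_force: 40.4
```

Emit:
move_arm --pt "0.5 0 0.3 0 0 0 50" --pt "0.8 0 0.6 0 0 0 50" --pt "0.8 0 0.6 0 0 0 50"

```text
time_s: 19.53
eef_pos: [0.488, -0.1852, 0.1441]
eef_rot: [[-0.049, 0.996, 0.072], [0.571, 0.087, -0.817], [-0.82, 0.001, -0.573]]
contact_force: [-2.0, 2.2, 4.3]
gripper_width: 0.0597
finger_force: 40.7
```

Emit:
move_arm --pt "0 0 0 0 0 0 62" --pt "0 0 0 0 0 0 66" --pt "0 0 0 0 0 0 72" --pt "0 0 0 0 0 0 80" --pt "0 0 0 0 0 0 85" --pt "0 0 0 0 0 0 85" --pt "0 0 0 0 0 0 85"

```text
time_s: 20.12
eef_pos: [0.4878, -0.1852, 0.1432]
eef_rot: [[-0.05, 0.996, 0.072], [0.571, 0.087, -0.816], [-0.819, 0.001, -0.574]]
contact_force: [-0.0, 0.5, -0.0]
gripper_width: 0.085
finger_force: 0.0
```

Emit:
move_arm --pt "0 0 -4 0 0 0 85" --pt "0 0 -12 0 0 0 85" --pt "0 0 -24 0 0 0 85" --pt "0 0 -40 0 0 0 85" --pt "0 0 -60 0 0 0 85" --pt "0 0 -80 0 0 0 85" --pt "0 0 -100 0 0 0 85" --pt "0 0 -110 0 0 0 85"

```text
time_s: 20.78
eef_pos: [0.4804, -0.0935, 0.2083]
eef_rot: [[-0.048, 0.996, 0.075], [0.572, 0.089, -0.816], [-0.819, 0.003, -0.574]]
contact_force: [-0.1, 0.2, -0.3]
gripper_width: 0.0849
finger_force: 0.0
```

```bash
python3 c.py; python3 - <<'E'
from go import *
w=snap('wrist');s=snap('side');c=snap('scene')
r=[]
for n,S in (('side',s),('scene',c),('wrist',w)):
    t=models.tip_of(n,'cup');print(n,t[:1]);
    if t: r.append(ray(S,t[0]['xy'],n=='wrist'))
print(tri(r))
f=lambda s,a,b,c,d:cv2.resize(s['frame'][a:b,c:d],(390,470),interpolation=2)
cv2.imwrite('pics/s9.png',np.hstack([f(c,70,370,150,400),f(s,90,270,200,350)])[:,:,::-1])
E
```

```text
20.7833 [13.017, 1.033, 98.125, -54.245, 91.048, 12.179] [0.4804, -0.0935, 0.2083] [[-0.0484, 0.996, 0.0746], [0.5718, 0.0889, -0.8155], [-0.8189, 0.0032, -0.5739]] [-0.1  0.2 -0.3] 0.08485190105406021
side [{'xy': [260.6, 205.0], 'p': 0.85}]
scene [{'xy': [221.1, 149.9], 'p': 0.78}]
wrist [{'xy': [254.4, 136.1], 'p': 0.59}]
(array([ 0.48572051, -0.18237452,  0.10048591]), [np.float64(0.006518185510540494), np.float64(0.005440928283828222), np.float64(0.004308778017966815)])
```

View pics/s9.png

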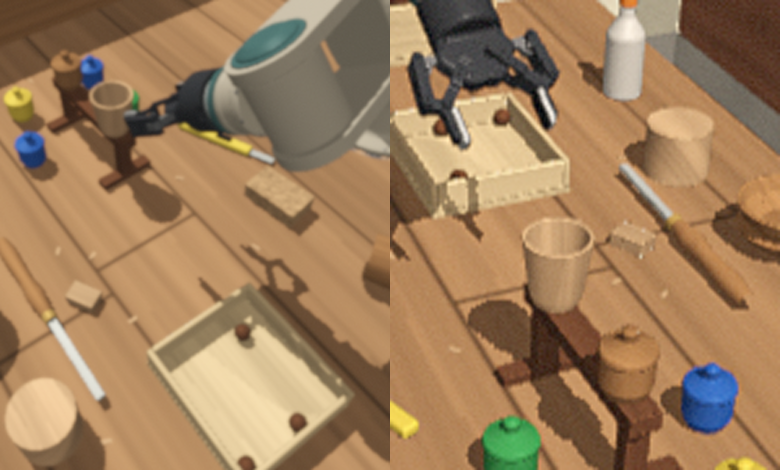

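The last picture shows the cup upright on the rail at (0.486, -0.182, 0.100). The jar is undisturbed, all three beads are in the tray (in the scene half at about (243,330), (298,422) and (247,463)), and the gripper is clear.

```bash
python3 -c "
from bench import robot
print(robot.hand_in())"
```

```text
the job is handed in; nothing more can be done
None
```

I handed the job in: the last camera check showed all three beads in the tray, the empty cup standing upright and released on the free part of the rail, and the jar standing undisturbed, but the hand-in returned no verdict.

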